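# Find the tool rest that binds

## Task

Push the slides of both tool rests in by their black posts, as far as each will go, and leave them in; one will run fully home and the other binds about half way. Then draw the one that binds fully back out and stand the red marker upright on the white disc on its cover, leaving the good slide fully in and the green marker alone.

Things in the scene. Friction and masses are not known exactly. Their poses are not given: they have to be found in the camera images.
- rest_1: tool rest no. 1, fixed to the bench, place and yaw vary; both look the same. Steel bed 300 x 80 x 12 mm. Origin: centre of its underside; x runs along the slide from the open front (-x, nearer the robot) to the rear, z up. Rear half (x = 0 to 150 mm): closed turquoise cover, flat top 50 mm above the bench, white disc 50 mm across centred at x = 75 mm, y = 0. Dried clay hidden in one of the two covers
- slide_1 (a joint): slide of rest no. 1, m: 0 fully out, 0.100 fully in; starts below 0.02; 2 N moves it, stays where left. With clay it stops hard near 0.048. Aluminium carriage 40 x 60 mm, top 38 mm high, bearing an upright black grip post 24 x 24 mm square, top 100 mm above the bench, post centre at the rest's x = -125 mm + joint value, y = 0. Fully in, post centre is 25 mm from the cover
- rest_2: tool rest no. 2, fixed to the bench, place and yaw vary; both look the same. Steel bed 300 x 80 x 12 mm. Origin: centre of its underside; x runs along the slide from the open front (-x, nearer the robot) to the rear, z up. Rear half (x = 0 to 150 mm): closed turquoise cover, flat top 50 mm above the bench, white disc 50 mm across centred at x = 75 mm, y = 0. Dried clay hidden in one of the two covers
- slide_2 (a joint): slide of rest no. 2, m: 0 fully out, 0.100 fully in; starts below 0.02; 2 N moves it, stays where left. With clay it stops hard near 0.048. Aluminium carriage 40 x 60 mm, top 38 mm high, bearing an upright black grip post 24 x 24 mm square, top 100 mm above the bench, post centre at the rest's x = -125 mm + joint value, y = 0. Fully in, post centre is 25 mm from the cover
- red_marker: loose red plastic marker, standing upright: foot disc 36 mm across and 10 mm high, above it a round stem 22 mm across from 16 to 52 mm height, 56 mm tall in all, about 60 g. Origin: centre of its underside, z up
- green_marker: loose green plastic marker, standing upright: foot disc 36 mm across and 10 mm high, above it a round stem 22 mm across from 16 to 52 mm height, 56 mm tall in all, about 60 g. Origin: centre of its underside, z up. Not to be used
Things that resemble listed ones, but are neither listed nor needed, are in the scene too. Several things have the shape of the red_marker; the one meant has the colours described above.

How it is judged:
On the way:
1. both slides have been pushed in as far as they go and stand there together: one within 14 mm of fully in, the other past 34 mm of its travel, stopped by the clay (((value of joint slide_2 above 0.086 m and value of joint slide_1 between 0.034 and 0.065 m) or (value of joint slide_1 above 0.086 m and value of joint slide_2 between 0.034 and 0.065 m))), for 0.2 s.
At the end, for the whole second after the job is handed in: the good slide is within 14 mm of fully in, the binding one within 14 mm of fully out, and the red marker stands still and upright (10 degrees) on the binding rest's cover, its centre within 15 mm of the white disc's centre along each side (((value of joint slide_2 above 0.086 m and value of joint slide_1 below 0.014 m and x of red_marker in the frame of rest_1 between 0.06 and 0.09 m and y of red_marker in the frame of rest_1 between -0.015 and 0.015 m and z of red_marker in the frame of rest_1 between 0.046 and 0.055 m) or (value of joint slide_1 above 0.086 m and value of joint slide_2 below 0.014 m and x of red_marker in the frame of rest_2 between 0.06 and 0.09 m and y of red_marker in the frame of rest_2 between -0.015 and 0.015 m and z of red_marker in the frame of rest_2 between 0.046 and 0.055 m)) and angle between red_marker's own z axis and vertical below 0.17 rad and linear speed of red_marker below 0.02 m/s); the robot touches nothing.
It fails at once if the green marker is moved more than 30 mm (distance of green_marker from where it was at the start of the episode above 0.03 m).
It also fails if it takes over 72 s, if anything falls off the work surface, if the arm or the gripper's body presses on something with over 40 N, if the wrist force passes 120 N, or if a joint passes its speed limit or range.

## Robot

A 6-joint arm with a two-finger parallel gripper is mounted at the origin on the work surface. World frame = base frame: x ahead of the robot, y to its left, z up, the work surface at z = 0. Lengths are in m, angles in rad, forces in N, time in s.
With the tool pointing down it reaches from about 0.425 to 0.925 m from the base axis. Payload 12.5 kg.
Tool frame: the origin (TCP) lies between the finger pads; the fingertips stand 17 mm ahead of it and the grasp point (between the pads) lies 2 mm behind it; z points along the fingers, x is the direction in which the jaws open and shut, and the axes are right-handed (so a half turn about z gives the same grasp; the last joint's range is limited). The gripper opens to 85 mm and grips with 20 to 120 N. Pads are 22 mm wide; open, the fingers measure 114 mm over their backs; the gripper's body (76 mm by 85 mm) begins 54 mm behind the grasp point. The pads swing forward as they close: fully open they stand 13 mm farther back than shut.
Start: joints at [1.136, 0.491, 1.559, -0, 1.092, -0.106], TCP at [0.202, 0.592, 0.248] pointing down, gripper open.
Joint ranges: [-3.1, 3.1], [-0.84, 2.19], [0.05, 2.79], [-1.13, 4.28], [0.06, 2.93], [-2.69, 2.69]. Speed limits (rad/s): [2.22, 2.22, 2.79, 3.14, 3.14, 3.14].

## Interface

Orientations are given as [roll, pitch, yaw] about the fixed x, y, z axes, in that order (R = Rz(yaw) Ry(pitch) Rx(roll)).
In Python, from station import env, eyes gives the robot as it stands.
- The arm moves only by the tool send_rows, never from a script. Its argument "steps" is a list of rows, each an object with "jaw": the closure, from -1 (fully open) to 1 (shut); "dp": the shift along the tool's x, y, z in mm, a list of three; "yaw": the turn about the tool's z in rad. In form: [{"jaw": jaw, "dp": [tx, ty, tz], "yaw": yaw}, ...]. A call has exactly 5 rows; each row is the pose to reach, as a shift and turn from the pose commanded when the call began, along the tool's axes at that moment; what a row does not reach only later rows make up. A row lasts 1/8 s, in which the tool goes at most 62.5 mm and 10.7 degrees, less where a joint would pass 70% of its speed; a pose out of reach is approached as far as the arm can. A call with a gripper value outside its range is refused whole. The fingers move at their own pace and stop on an object; "squeeze" is the grip in N (left out, the last holds). Time passes only in rows, so rows that repeat a pose let the fingers close, or fill a call up. It gives the time, the measured TCP pose, the force and the opening at its end, in the units of the state.
- env.sense(): the state, without advancing time (a new reading comes with each control period).
- eyes.capture(name): name is "side" or "top" or "wrist"; returns a dict with "color" (420x560x3 uint8, blue, green, red), "range_z" (420x560 float32, m along the optical axis (not along the pixel's ray), 0 where there is no reading), "fx", "fy", "cx", "cy" (pixels), "camera_from_world" (4x4, takes a point from world to camera coordinates). Camera axes: x right, y up, looking along -z (the intrinsics and any distortion apply to the point x, -y, -z); pixel columns grow to the right and rows downward; lengths in m; the calibration is good to about 2 mm. A picture is of the moment at which its call begins.
- env.hand_in(): hands the job in, once; it reports no verdict.
The state is a dict: "time_s": time; "joints": joint angles; "qd": joint speeds; "effort": joint torques, N m; "ee_pos": TCP position; "tcp_rot": TCP orientation; "wrist_force": force on the tool from outside, world axes, zero at the start; "torque": the same for the moment, N m; "opening": finger opening in m.
Only numpy, scipy, OpenCV 4.12 (cv2) and the standard library are available. Lean on these libraries where they do the work, as an engineer would, in place of code of your own. Each camera call takes 0.05 s, during which the arm holds its last target. There are 200 camera calls.

## Working session

There is one attempt and no reset: what is moved stays moved. The work goes in short steps, Python scripts to look and compute and a tool call to move; the robot and the scene stay as the last step left them, time stands still between calls to the robot, and variables do not carry over. Pictures are saved under pics/ and viewed, about 8 in all and at most 12, crops included, and the job is handed in when it is done.

Besides the shell and the picture viewer there is one more tool, called after "Call:" as name(argument=value, ...) on one line, values as JSON. send_rows: Moves the arm, as the interface text tells. Its arguments: {"type":"object","properties":{"steps":{"type":"array"},"squeeze":{"type":"number"}},"required":["steps"]}

```bash
ls; mkdir -p pics
cat > h.py <<'E'
import numpy as np, cv2
from station import env, eyes
def shot(n):
    return eyes.capture(n)
def ray(c,u,v):
    T=np.linalg.inv(c["camera_from_world"])
    d=np.array([(u-c["cx"])/c["fx"],-(v-c["cy"])/c["fy"],-1.])
    return T[:3,3],T[:3,:3]@d
def onplane(c,u,v,z):
    o,d=ray(c,u,v); return o+d*(z-o[2])/d[2]
def deep(c,u,v):
    o,d=ray(c,u,v); return o+d*c["range_z"][int(v),int(u)]
def cloud(c):
    v,u=np.mgrid[:420,:560]
    d=np.stack([(u-c["cx"])/c["fx"],-(v-c["cy"])/c["fy"],-np.ones(u.shape)],-1)*c["range_z"][...,None]
    T=np.linalg.inv(c["camera_from_world"])
    return d@T[:3,:3].T+T[:3,3]
E
python3 - <<'E'
from h import *
s=env.sense();print(s)
for n in("top","side"):
    c=shot(n);cv2.imwrite(f"pics/{n}0.png",c["color"]);np.savez(f"{n}0.npz",**c)
    print(n,[k for k in c],c["fx"],c["cx"],np.linalg.inv(c["camera_from_world"]).round(3).tolist())
E
```

```text
pics
{'time_s': 0.0, 'joints': array([ 1.13639489e+00,  4.91573091e-01,  1.55944554e+00, -3.72512157e-06,
        1.09167742e+00, -1.05589128e-01]), 'qd': array([-0.00011118,  0.00122852,  0.0004363 ,  0.00185936, -0.00041177,
       -0.00037404]), 'effort': array([-1.10239675e-03, -6.18445015e+01, -2.61589265e+01, -5.86259489e-05,
        4.01670448e-03,  2.13475948e-05]), 'ee_pos': array([0.20171313, 0.59134442, 0.24772066]), 'tcp_rot': array([-3.14147965e+00,  1.09759052e-03,  1.24198580e+00]), 'wrist_force': array([-0.46075032, -0.30764328, -0.02593112]), 'torque': array([-0.00617877,  0.02860677, -0.00805297]), 'opening': 0.08527910418893081}
top ['color', 'range_z', 'fx', 'fy', 'cx', 'cy', 'camera_from_world'] 429.0501300148826 277.9397233683322 [[-0.107, 0.97, -0.22, 0.333], [-0.994, -0.104, 0.024, -0.002], [-0.0, 0.222, 0.975, 0.858], [0.0, 0.0, 0.0, 1.0]]
side ['color', 'range_z', 'fx', 'fy', 'cx', 'cy', 'camera_from_world'] 393.2635721906917 281.2741731516097 [[-0.866, 0.333, -0.374, 0.24], [-0.5, -0.553, 0.666, 0.457], [0.015, 0.763, 0.646, 0.502], [0.0, 0.0, 0.0, 1.0]]
```

View pics/top0.png

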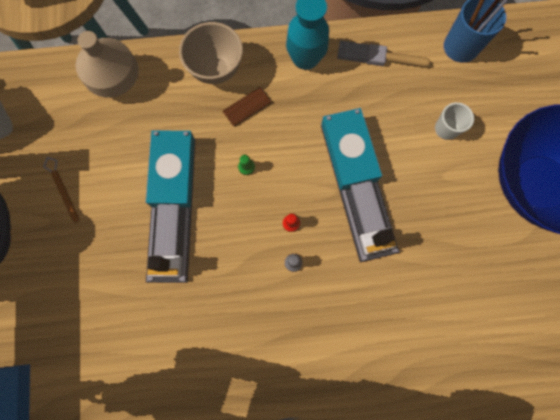

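View pics/side0.png

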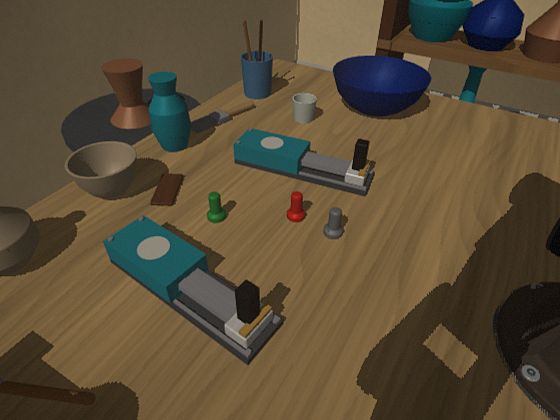

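Top view: rest A (left) has its disc at (169,166) and post at (158,264). Rest B (right) has its disc at (352,146) and post at (382,238). Marker-shaped candidates are red (291,222), green (246,165) and grey (293,262); by the description I choose the red one.

```bash
cat > m.py <<'E'
from h import *
c=dict(np.load("top0.npz")); P=cloud(c); hsv=cv2.cvtColor(c["color"],cv2.COLOR_BGR2HSV)
z=P[...,2]
def comp(mask,u0,v0):
    n,l,st,ce=cv2.connectedComponentsWithStats(mask.astype(np.uint8)); 
    vs,us=np.nonzero(mask); i=np.argmin((us-u0)**2+(vs-v0)**2); m=l==l[vs[i],us[i]]; return m
def info(nm,m): p=P[m]; print(nm,m.sum(),np.median(p,0).round(4),p.min(0).round(3),p.max(0).round(3))
H,S,V=[hsv[...,i].astype(int) for i in range(3)]
for nm,d,q in(("A",(169,166),(158,264)),("B",(352,146),(382,238))):
    disc=comp((S<60)&(V>130),*d); info(nm+" disc",disc)
    vs,us=np.nonzero(disc); print("  ray disc",onplane(c,us.mean(),vs.mean(),.05).round(4))
    tq=comp((H>80)&(H<100)&(S>120)&(abs(z-.05)<.006),d[0],d[1]+18)
    cn=max(cv2.findContours(tq.astype(np.uint8),0,2)[0],key=cv2.contourArea)[:,0]
    w=np.array([onplane(c,u,v,.05)[:2] for u,v in cn]); r=cv2.minAreaRect((w*1000).astype(np.float32)); print("  cover",r)
    post=comp((V<70)&(z>.09)&(z<.11),*q); info("  post",post)
for nm,m,uv in(("red",((H<8)|(H>172))&(S>180)&(V>90),(291,222)),("green",(H>45)&(H<75)&(S>150),(246,165)),("grey",(S<70)&(z>.045)&(z<.07),(293,262))):
    k=comp(m,*uv); info(nm,k); k&=z>.05
    if k.any(): info("  top",k)
E
python3 m.py; python3 -c "
import cv2;i=cv2.imread('pics/side0.png')[170:260,190:370];cv2.imwrite('pics/crop0.png',cv2.resize(i,None,fx=3,fy=3))"
```

```text
A disc 498 [0.6215 0.1851 0.0499] [ 0.333 -0.002  0.045] [0.648 0.21  0.858]
  ray disc [0.6218 0.1853 0.05  ]
  cover ((619.9561767578125, 183.97265625), (78.35212707519531, 148.98500061035156), 83.41734313964844)
  post 172 [0.4277 0.2056 0.099 ] [0.416 0.195 0.09 ] [0.44  0.218 0.103]
B disc 487 [ 0.6256 -0.181   0.0496] [ 0.6   -0.206  0.046] [ 0.651 -0.156  0.054]
  ray disc [ 0.6251 -0.181   0.05  ]
  cover ((623.433349609375, -179.5968475341797), (148.56434631347656, 81.46845245361328), 7.74750280380249)
  post 174 [ 0.4314 -0.2056  0.0987] [ 0.42  -0.218  0.091] [ 0.445 -0.194  0.103]
red 226 [ 0.4851 -0.0429  0.028 ] [ 0.474 -0.061  0.001] [ 0.502 -0.028  0.059]
  top 90 [ 0.4893 -0.0438  0.0544] [ 0.48  -0.053  0.05 ] [ 0.499 -0.034  0.059]
green 92 [0.6123 0.0372 0.0523] [0.604 0.027 0.008] [0.626 0.049 0.059]
  top 48 [0.6156 0.0344 0.0547] [0.608 0.027 0.05 ] [0.626 0.041 0.059]
grey 106 [ 0.41   -0.0391  0.0544] [ 0.4   -0.05   0.045] [ 0.42  -0.029  0.059]
  top 101 [ 0.4103 -0.0393  0.0545] [ 0.401 -0.05   0.05 ] [ 0.42  -0.029  0.059]
```

View pics/crop0.png

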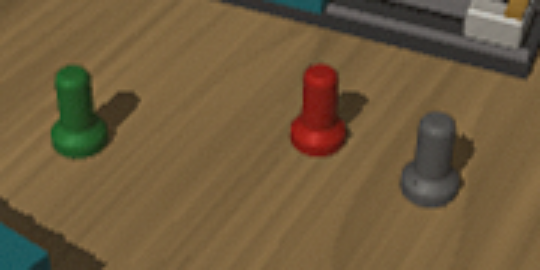

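The crop confirms the red marker at about (0.489,-0.044), with grey and green set aside. Rest A is at yaw ≈ -0.113 and rest B at ≈ 0.132. Both slides stand at about 5 mm. Post heights are 0.099 and cover tops 0.050, which match the description. I'll grip each post across y and push along the rest.

```bash
cat > go.py <<'E'
import sys,numpy as np
from h import env
def dp(t,psi):
    s=env.sense(); y=s["tcp_rot"][2]; d=np.array(t)-s["ee_pos"]
    c,n=np.cos(y),np.sin(y)
    a=(y-psi+np.pi)%(2*np.pi)-np.pi
    print("dp",(1000*np.array([d[0]*c+d[1]*n,d[0]*n-d[1]*c,-d[2]])).round(1),"yaw",round(a,3),"pos",s["ee_pos"].round(4),s["tcp_rot"].round(3),"F",s["wrist_force"].round(1),"op",round(s["opening"],4),"t",s["time_s"])
if __name__=="__main__": a=list(map(float,sys.argv[1:])); dp(a[:3],a[3])
E
python3 go.py .4277 .2056 .15 1.458
```

```text
dp [-292.1  338.4   97.8] yaw -0.216 pos [0.2017 0.5914 0.2478] [-3.141e+00  1.000e-03  1.242e+00] F [0.4 0.4 0.1] op 0.0856 t 0.1
```

Call:
send_rows(steps=[{"jaw":-1,"dp":[-40,46,14],"yaw":-0.1},{"jaw":-1,"dp":[-80,92,28],"yaw":-0.216},{"jaw":-1,"dp":[-120,138,40],"yaw":-0.216},{"jaw":-1,"dp":[-160,184,54],"yaw":-0.216},{"jaw":-1,"dp":[-200,230,66],"yaw":-0.216}], squeeze=25)

```text
time_s: 0.72
ee_pos: [0.3555, 0.3263, 0.1818]
tcp_rot: [-3.142, -0.0, 1.458]
wrist_force: [0.2, 0.9, -0.7]
opening: 0.0856
```

```bash
python3 go.py .4277 .2056 .15 1.458
```

```text
dp [-111.8   85.3   31.8] yaw 0.0 pos [0.3555 0.3263 0.1818] [-3.142 -0.     1.458] F [ 0.2  0.9 -0.7] op 0.0856 t 0.725
```

Call:
send_rows(steps=[{"jaw":-1,"dp":[-38,29,12],"yaw":0},{"jaw":-1,"dp":[-76,58,24],"yaw":0},{"jaw":-1,"dp":[-112,85,32],"yaw":0},{"jaw":-1,"dp":[-112,85,70],"yaw":0},{"jaw":-1,"dp":[-112,85,107],"yaw":0}])

```text
time_s: 1.35
ee_pos: [0.4272, 0.2065, 0.0744]
tcp_rot: [3.141, -0.0, 1.457]
wrist_force: [0.9, -0.6, 0.2]
opening: 0.0855
```

```bash
python3 go.py .4277 .2056 .075 1.458
python3 - <<'E'
from h import *
c=shot("side"); P=cloud(c);cv2.imwrite("pics/side1.png",cv2.resize(c["color"][150:400,60:400],None,fx=2,fy=2))
E
```

```text
dp [-0.8  0.6 -0.6] yaw -0.001 pos [0.4272 0.2065 0.0744] [ 3.141 -0.     1.457] F [ 0.9 -0.6  0.2] op 0.0855 t 1.35
```

View pics/side1.png

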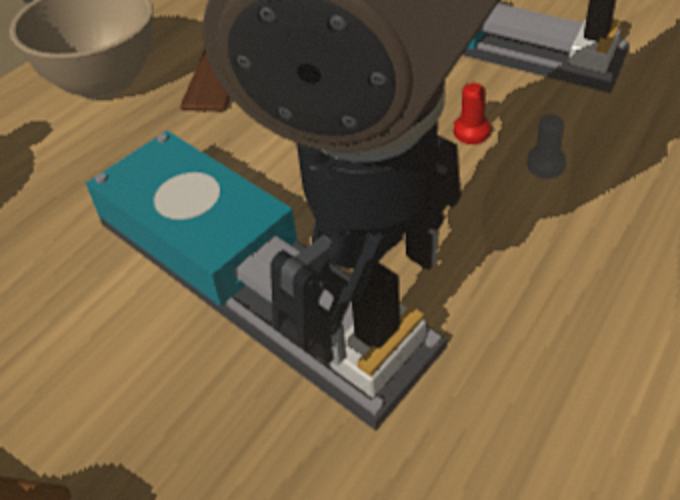

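The post at crop pixel (380,300) stands between the two fingertips at (330,330) and (430,260). I'll close on it.

Call:
send_rows(steps=[{"jaw":1,"dp":[0,0,0],"yaw":0},{"jaw":1,"dp":[0,0,0],"yaw":0},{"jaw":1,"dp":[0,0,0],"yaw":0},{"jaw":1,"dp":[0,0,0],"yaw":0},{"jaw":1,"dp":[0,0,0],"yaw":0}])

```text
time_s: 2.02
ee_pos: [0.4269, 0.2069, 0.0765]
tcp_rot: [3.14, -0.0, 1.458]
wrist_force: [-1.6, -5.8, 10.2]
opening: 0.0238
```

Call:
send_rows(steps=[{"jaw":1,"dp":[0,7,0],"yaw":0},{"jaw":1,"dp":[0,14,0],"yaw":0},{"jaw":1,"dp":[0,21,0],"yaw":0},{"jaw":1,"dp":[0,28,0],"yaw":0},{"jaw":1,"dp":[0,35,0],"yaw":0}])

```text
time_s: 2.65
ee_pos: [0.4617, 0.2029, 0.0765]
tcp_rot: [3.141, -0.0, 1.458]
wrist_force: [-1.7, -6.0, 7.7]
opening: 0.024
```

Call:
send_rows(steps=[{"jaw":1,"dp":[0,4,0],"yaw":0},{"jaw":1,"dp":[0,8,0],"yaw":0},{"jaw":1,"dp":[0,12,0],"yaw":0},{"jaw":1,"dp":[0,15,0],"yaw":0},{"jaw":1,"dp":[0,15,0],"yaw":0}])

```text
time_s: 3.28
ee_pos: [0.4714, 0.2016, 0.0759]
tcp_rot: [-3.132, 0.002, 1.458]
wrist_force: [-27.0, 6.9, 20.1]
opening: 0.0237
```

Rest A stops hard at about 0.048 with 27 N at the wrist, so rest A binds. Backing off slightly and releasing, then on to rest B.

Call:
send_rows(steps=[{"jaw":1,"dp":[0,-4,0],"yaw":0},{"jaw":-1,"dp":[0,-4,0],"yaw":0},{"jaw":-1,"dp":[0,-4,0],"yaw":0},{"jaw":-1,"dp":[0,-4,0],"yaw":0},{"jaw":-1,"dp":[0,-4,-40],"yaw":0}])

```text
time_s: 3.9
ee_pos: [0.4717, 0.2016, 0.1139]
tcp_rot: [-3.137, 0.002, 1.458]
wrist_force: [0.7, -0.4, -0.1]
opening: 0.0854
```

Call:
send_rows(steps=[{"jaw":-1,"dp":[0,0,-50],"yaw":0},{"jaw":-1,"dp":[0,-5,-70],"yaw":0},{"jaw":-1,"dp":[0,-5,-70],"yaw":0},{"jaw":-1,"dp":[0,-5,-70],"yaw":0},{"jaw":-1,"dp":[0,-5,-70],"yaw":0}])

```text
time_s: 4.53
ee_pos: [0.4673, 0.2024, 0.1842]
tcp_rot: [-3.14, 0.001, 1.458]
wrist_force: [-0.8, -0.2, 0.2]
opening: 0.0855
```

```bash
python3 go.py .4314 -.2056 .16 1.703;python3 - <<'E'
from h import *
c=shot("side");cv2.imwrite("pics/side2.png",c["color"])
P=cloud(c);V=c["color"].max(-1);z=P[...,2]
for y in(.2,-.2):
    m=(V<70)&(z>.096)&(z<.104)&(abs(P[...,1]-y)<.05)&(abs(P[...,0]-.46)<.1);print(m.sum(),np.median(P[m],0).round(4),P[m].min(0).round(3),P[m].max(0).round(3))
E
```

```text
dp [-409.4   10.3   24.2] yaw -0.245 pos [0.4673 0.2024 0.1842] [-3.140e+00  1.000e-03  1.458e+00] F [-0.8 -0.2  0.2] op 0.0855 t 4.525
243 [0.4702 0.2025 0.099 ] [0.458 0.189 0.096] [0.483 0.213 0.101]
72 [ 0.4311 -0.2047  0.0992] [ 0.42  -0.217  0.096] [ 0.443 -0.195  0.101]
```

Post A stands at x 0.470, which puts slide A at about 0.048. The move to B is 410 mm along tool -x.

Call:
send_rows(steps=[{"jaw":-1,"dp":[-55,2,0],"yaw":-0.08},{"jaw":-1,"dp":[-110,3,0],"yaw":-0.16},{"jaw":-1,"dp":[-165,4,0],"yaw":-0.245},{"jaw":-1,"dp":[-220,6,0],"yaw":-0.245},{"jaw":-1,"dp":[-275,7,0],"yaw":-0.245}])

```text
time_s: 5.2
ee_pos: [0.4432, -0.0733, 0.1848]
tcp_rot: [-3.141, -0.0, 1.703]
wrist_force: [2.5, -0.5, -0.7]
opening: 0.0856
```

```bash
python3 go.py .4313 -.2052 .075 1.703
```

```text
dp [-129.2  -29.2  109.8] yaw 0.0 pos [ 0.4432 -0.0733  0.1848] [-3.141 -0.     1.703] F [ 2.5 -0.5 -0.7] op 0.0856 t 5.2
```

Call:
send_rows(steps=[{"jaw":-1,"dp":[-50,-12,10],"yaw":0},{"jaw":-1,"dp":[-100,-23,20],"yaw":0},{"jaw":-1,"dp":[-129,-29,35],"yaw":0},{"jaw":-1,"dp":[-129,-29,75],"yaw":0},{"jaw":-1,"dp":[-129,-29,110],"yaw":0}])

```text
time_s: 5.82
ee_pos: [0.4314, -0.2037, 0.0736]
tcp_rot: [-3.141, -0.0, 1.702]
wrist_force: [0.0, 0.1, -0.2]
opening: 0.0853
```

Call:
send_rows(steps=[{"jaw":1,"dp":[0,0,0],"yaw":0},{"jaw":1,"dp":[0,0,0],"yaw":0},{"jaw":1,"dp":[0,0,0],"yaw":0},{"jaw":1,"dp":[0,0,0],"yaw":0},{"jaw":1,"dp":[0,0,0],"yaw":0}])

```text
time_s: 6.45
ee_pos: [0.4353, -0.2073, 0.0773]
tcp_rot: [3.133, 0.009, 1.703]
wrist_force: [4.8, -27.4, -3.7]
opening: 0.0237
```

```bash
python3 go.py .4313 -.2052 .075 1.703
```

```text
dp [ 2.6 -3.7  2.3] yaw -0.0 pos [ 0.4353 -0.2073  0.0773] [3.133 0.009 1.703] F [  4.8 -27.4  -3.7] op 0.0237 t 6.45
```

Gripped, with a 3 mm lateral offset giving a 27 N side load. I'll shift -3 mm in tool x while pushing.

Call:
send_rows(steps=[{"jaw":1,"dp":[-3,5,0],"yaw":0},{"jaw":1,"dp":[-3,15,0],"yaw":0},{"jaw":1,"dp":[-3,25,0],"yaw":0},{"jaw":1,"dp":[-3,35,0],"yaw":0},{"jaw":1,"dp":[-3,45,0],"yaw":0}])

```text
time_s: 7.08
ee_pos: [0.4784, -0.2017, 0.0772]
tcp_rot: [3.137, 0.004, 1.703]
wrist_force: [-1.6, -10.5, 6.1]
opening: 0.0243
```

Call:
send_rows(steps=[{"jaw":1,"dp":[0,8,0],"yaw":0},{"jaw":1,"dp":[0,16,0],"yaw":0},{"jaw":1,"dp":[0,24,0],"yaw":0},{"jaw":1,"dp":[0,32,0],"yaw":0},{"jaw":1,"dp":[0,38,0],"yaw":0}])

```text
time_s: 7.7
ee_pos: [0.516, -0.1967, 0.0773]
tcp_rot: [3.138, 0.004, 1.703]
wrist_force: [-0.9, -9.1, 4.5]
opening: 0.0235
```

Call:
send_rows(steps=[{"jaw":1,"dp":[0,4,0],"yaw":0},{"jaw":1,"dp":[0,8,0],"yaw":0},{"jaw":1,"dp":[0,12,0],"yaw":0},{"jaw":1,"dp":[0,14,0],"yaw":0},{"jaw":1,"dp":[0,14,0],"yaw":0}])

```text
time_s: 8.32
ee_pos: [0.5271, -0.1951, 0.0772]
tcp_rot: [-3.14, 0.002, 1.703]
wrist_force: [-15.7, -15.2, 12.1]
opening: 0.0242
```

Rest B is home, after about 96 mm of travel plus the initial 4 mm. Release, lift, and return to A.

Call:
send_rows(steps=[{"jaw":1,"dp":[0,-2,0],"yaw":0},{"jaw":-1,"dp":[0,-2,0],"yaw":0},{"jaw":-1,"dp":[0,-2,0],"yaw":0},{"jaw":-1,"dp":[0,-2,0],"yaw":0},{"jaw":-1,"dp":[0,-2,-40],"yaw":0}])

```text
time_s: 8.95
ee_pos: [0.5254, -0.193, 0.1137]
tcp_rot: [-3.137, -0.003, 1.703]
wrist_force: [1.2, -0.9, 1.0]
opening: 0.0853
```

Call:
send_rows(steps=[{"jaw":-1,"dp":[0,0,-50],"yaw":0},{"jaw":-1,"dp":[50,0,-70],"yaw":0},{"jaw":-1,"dp":[100,0,-70],"yaw":0},{"jaw":-1,"dp":[150,0,-70],"yaw":0.12},{"jaw":-1,"dp":[200,0,-70],"yaw":0.245}])

```text
time_s: 9.57
ee_pos: [0.4995, 0.0062, 0.1854]
tcp_rot: [3.141, -0.0, 1.454]
wrist_force: [0.1, 0.1, -0.3]
opening: 0.0858
```

```bash
python3 go.py .4704 .2025 .075 1.458;python3 - <<'E'
from h import *
for n in("top","side"):
  c=shot(n)
  P=cloud(c);V=c["color"].max(-1);z=P[...,2]
  for y in(.2,-.2):
    m=(V<70)&(z>.096)&(z<.104)&(abs(P[...,1]-y)<.05)&(abs(P[...,0]-.48)<.1);print(n,m.sum(),(np.median(P[m],0).round(4),P[m].min(0).round(3),P[m].max(0).round(3)) if m.any() else 0)
E
```

```text
dp [191.5 -51.8 110.4] yaw -0.004 pos [0.4995 0.0062 0.1854] [ 3.141 -0.     1.454] F [ 0.1  0.1 -0.3] op 0.0858 t 9.575
top 0 0
top 138 (array([ 0.5254, -0.1928,  0.0989]), array([ 0.513, -0.205,  0.096]), array([ 0.536, -0.182,  0.102]))
side 247 (array([0.4699, 0.2018, 0.099 ]), array([0.458, 0.19 , 0.096]), array([0.483, 0.213, 0.101]))
side 67 (array([ 0.5253, -0.192 ,  0.0992]), array([ 0.514, -0.205,  0.096]), array([ 0.536, -0.184,  0.101]))
```

Slide B reads 0.099 and slide A 0.048, standing together. Now on to A's post.

Call:
send_rows(steps=[{"jaw":-1,"dp":[55,-15,0],"yaw":0},{"jaw":-1,"dp":[110,-30,0],"yaw":0},{"jaw":-1,"dp":[160,-44,0],"yaw":0},{"jaw":-1,"dp":[191,-52,20],"yaw":0},{"jaw":-1,"dp":[191,-52,60],"yaw":0}])

```text
time_s: 10.3
ee_pos: [0.4703, 0.2021, 0.1256]
tcp_rot: [3.138, -0.002, 1.462]
wrist_force: [0.4, -0.7, -0.9]
opening: 0.0852
```

Call:
send_rows(steps=[{"jaw":-1,"dp":[0,0,48],"yaw":0},{"jaw":-1,"dp":[0,0,48],"yaw":0},{"jaw":1,"dp":[0,0,48],"yaw":0},{"jaw":1,"dp":[0,0,48],"yaw":0},{"jaw":1,"dp":[0,0,48],"yaw":0}])

```text
time_s: 10.92
ee_pos: [0.4703, 0.2003, 0.0786]
tcp_rot: [3.14, -0.001, 1.458]
wrist_force: [0.1, 0.2, 0.3]
opening: 0.0321
```

Call:
send_rows(steps=[{"jaw":1,"dp":[0,0,0],"yaw":0},{"jaw":1,"dp":[0,-8,0],"yaw":0},{"jaw":1,"dp":[0,-16,0],"yaw":0},{"jaw":1,"dp":[0,-24,0],"yaw":0},{"jaw":1,"dp":[0,-32,0],"yaw":0}])

```text
time_s: 11.55
ee_pos: [0.4395, 0.2052, 0.0787]
tcp_rot: [3.136, -0.003, 1.458]
wrist_force: [3.0, 12.0, 5.3]
opening: 0.024
```

Call:
send_rows(steps=[{"jaw":1,"dp":[0,-5,0],"yaw":0},{"jaw":1,"dp":[0,-10,0],"yaw":0},{"jaw":1,"dp":[0,-15,0],"yaw":0},{"jaw":1,"dp":[0,-18,0],"yaw":0},{"jaw":1,"dp":[0,-18,0],"yaw":0}])

```text
time_s: 12.18
ee_pos: [0.4228, 0.2072, 0.0787]
tcp_rot: [3.135, -0.004, 1.458]
wrist_force: [8.1, 9.9, 3.1]
opening: 0.0236
```

Call:
send_rows(steps=[{"jaw":1,"dp":[0,1,0],"yaw":0},{"jaw":-1,"dp":[0,1,0],"yaw":0},{"jaw":-1,"dp":[0,1,0],"yaw":0},{"jaw":-1,"dp":[0,1,0],"yaw":0},{"jaw":-1,"dp":[0,1,-40],"yaw":0}])

```text
time_s: 12.8
ee_pos: [0.4202, 0.2053, 0.116]
tcp_rot: [-3.137, 0.002, 1.458]
wrist_force: [0.0, -0.6, 0.7]
opening: 0.0852
```

Call:
send_rows(steps=[{"jaw":-1,"dp":[0,5,-45],"yaw":0},{"jaw":-1,"dp":[-40,15,-50],"yaw":0},{"jaw":-1,"dp":[-90,25,-50],"yaw":0},{"jaw":-1,"dp":[-140,30,-50],"yaw":0},{"jaw":-1,"dp":[-140,30,-50],"yaw":0}])

```text
time_s: 13.42
ee_pos: [0.435, 0.0608, 0.1673]
tcp_rot: [-3.141, 0.0, 1.454]
wrist_force: [0.9, 0.4, -0.3]
opening: 0.0852
```

```bash
python3 - <<'E'
from h import *
for n in("top","side","wrist"):
  c=shot(n);cv2.imwrite(f"pics/{n}3.png",c["color"])
  P=cloud(c);V=c["color"].max(-1);z=P[...,2]
  for y in(.2,-.2):
    m=(V<70)&(z>.096)&(z<.104)&(abs(P[...,1]-y)<.05)&(abs(P[...,0]-.48)<.1);print(n,m.sum(),np.median(P[m],0).round(4) if m.any() else 0)
  b=c["color"].astype(int);m=(b[...,2]>90)&(b[...,1]<50)&(b[...,0]<50)&(z>.05)&(z<.06)&(abs(P[...,0]-.49)<.06)&(abs(P[...,1]+.04)<.06)
  if m.any():print("  red top",m.sum(),np.median(P[m],0).round(4),P[m].min(0).round(3),P[m].max(0).round(3))
E
python3 go.py .489 -.0438 .036 1.458
```

```text
top 0 0
top 143 [ 0.5255 -0.1931  0.0991]
  red top 55 [ 0.4875 -0.0453  0.0544] [ 0.481 -0.053  0.05 ] [ 0.496 -0.034  0.059]
side 277 [0.422  0.2078 0.0991]
side 0 0
  red top 64 [ 0.4886 -0.0427  0.0546] [ 0.48  -0.053  0.051] [ 0.5   -0.036  0.057]
wrist 1297 [0.4236 0.2016 0.1008]
wrist 0 0
dp [-100.6   65.6  131.3] yaw -0.0 pos [0.4351 0.0636 0.1673] [-3.142 -0.     1.458] F [0.2 0.4 0.4] op 0.0852 t 13.575
```

Slide A is fully out, with its post at x 0.422, and B's post has not moved. The red marker sits at (0.489,-0.0437).

Call:
send_rows(steps=[{"jaw":-1,"dp":[-45,30,10],"yaw":0},{"jaw":-1,"dp":[-90,58,20],"yaw":0},{"jaw":-1,"dp":[-101,66,40],"yaw":0},{"jaw":-1,"dp":[-101,66,60],"yaw":0},{"jaw":-1,"dp":[-101,66,60],"yaw":0}])

```text
time_s: 14.2
ee_pos: [0.489, -0.0434, 0.1062]
tcp_rot: [-3.139, -0.0, 1.459]
wrist_force: [-1.2, -0.1, 0.2]
opening: 0.0853
```

```bash
python3 go.py .489 -.0438 .036 1.458
```

```text
dp [-0.4  0.1 70.2] yaw 0.001 pos [ 0.489  -0.0434  0.1062] [-3.139 -0.     1.459] F [-1.2 -0.1  0.2] op 0.0853 t 14.2
```

Call:
send_rows(steps=[{"jaw":-1,"dp":[0,0,25],"yaw":0},{"jaw":-1,"dp":[0,0,50],"yaw":0},{"jaw":-1,"dp":[0,0,70],"yaw":0},{"jaw":-1,"dp":[0,0,70],"yaw":0},{"jaw":1,"dp":[0,0,70],"yaw":0}])

```text
time_s: 14.82
ee_pos: [0.4899, -0.0441, 0.0383]
tcp_rot: [3.14, 0.0, 1.459]
wrist_force: [-0.3, -0.7, 0.2]
opening: 0.0701
```

Call:
send_rows(steps=[{"jaw":1,"dp":[0,0,0],"yaw":0},{"jaw":1,"dp":[0,0,0],"yaw":0},{"jaw":1,"dp":[0,0,0],"yaw":0},{"jaw":1,"dp":[0,0,0],"yaw":0},{"jaw":1,"dp":[0,0,0],"yaw":0}])

```text
time_s: 15.45
ee_pos: [0.4896, -0.0445, 0.0378]
tcp_rot: [3.141, -0.0, 1.458]
wrist_force: [-0.1, 0.6, 6.3]
opening: 0.0208
```

Call:
send_rows(steps=[{"jaw":1,"dp":[0,0,-20],"yaw":0},{"jaw":1,"dp":[0,0,-45],"yaw":0},{"jaw":1,"dp":[0,0,-70],"yaw":0},{"jaw":1,"dp":[0,0,-90],"yaw":0},{"jaw":1,"dp":[0,0,-90],"yaw":0}])

```text
time_s: 16.08
ee_pos: [0.4898, -0.0446, 0.1284]
tcp_rot: [3.139, 0.0, 1.458]
wrist_force: [0.1, -0.5, -0.2]
opening: 0.021
```

```bash
python3 go.py .6215 .185 .14 1.458
python3 - <<'E'
from h import *
c=shot("side");cv2.imwrite("pics/side4.png",c["color"])
E
```

```text
dp [243.  105.  -11.6] yaw -0.0 pos [ 0.4898 -0.0446  0.1284] [3.139 0.    1.458] F [ 0.1 -0.5 -0.2] op 0.021 t 16.075
```

View pics/side4.png

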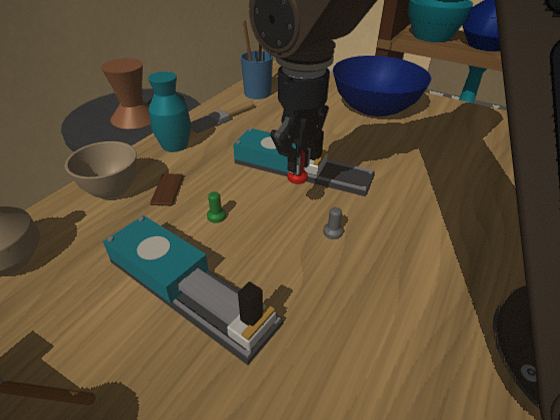

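The red marker hangs upright in the gripper at (298,178), green and grey stand untouched at (215,208) and (335,223), and slide A is out. Carrying it to A's disc.

Call:
send_rows(steps=[{"jaw":1,"dp":[45,15,-15],"yaw":0},{"jaw":1,"dp":[90,32,-15],"yaw":0},{"jaw":1,"dp":[135,52,-15],"yaw":0},{"jaw":1,"dp":[180,75,-15],"yaw":0},{"jaw":1,"dp":[215,92,-15],"yaw":0}])

```text
time_s: 16.75
ee_pos: [0.6054, 0.1605, 0.1407]
tcp_rot: [-3.14, 0.0, 1.459]
wrist_force: [-0.5, -1.2, -0.9]
opening: 0.0209
```

Call:
send_rows(steps=[{"jaw":1,"dp":[15,7,0],"yaw":0},{"jaw":1,"dp":[28,13,0],"yaw":0},{"jaw":1,"dp":[28,13,10],"yaw":0},{"jaw":1,"dp":[28,13,20],"yaw":0},{"jaw":1,"dp":[28,13,20],"yaw":0}])

```text
time_s: 17.38
ee_pos: [0.6204, 0.1842, 0.1211]
tcp_rot: [-3.14, 0.001, 1.457]
wrist_force: [0.2, 0.5, -0.1]
opening: 0.0208
```

```bash
python3 go.py .6212 .185 .088 1.458
python3 - <<'E'
from h import *
for n in("side","top"):
  c=shot(n);P=cloud(c);b=c["color"].astype(int);z=P[...,2]
  m=(b[...,2]>70)&(b[...,1]<50)&(b[...,0]<50)&(abs(P[...,0]-.62)<.06)&(abs(P[...,1]-.185)<.06)
  print(n,m.sum(),m.any() and (np.median(P[m],0).round(4),P[m].min(0).round(3),P[m].max(0).round(3)))
E
```

```text
dp [ 0.9  0.7 33.1] yaw -0.001 pos [0.6204 0.1842 0.1211] [-3.140e+00  1.000e-03  1.457e+00] F [ 0.2  0.5 -0.1] op 0.0208 t 17.375
side 456 (array([0.6121, 0.1865, 0.1009]), array([0.603, 0.161, 0.05 ]), array([0.634, 0.2  , 0.14 ]))
top 134 (array([0.6116, 0.1851, 0.112 ]), array([0.602, 0.173, 0.091]), array([0.62 , 0.198, 0.185]))
```

Centred. Foot bottom should be at about 0.084, so I'll go down 33 mm and watch the force.

Call:
send_rows(steps=[{"jaw":1,"dp":[1,1,10],"yaw":0},{"jaw":1,"dp":[1,1,20],"yaw":0},{"jaw":1,"dp":[1,1,26],"yaw":0},{"jaw":1,"dp":[1,1,30],"yaw":0},{"jaw":1,"dp":[1,1,30],"yaw":0}])

```text
time_s: 18.1
ee_pos: [0.6221, 0.186, 0.092]
tcp_rot: [-3.141, 0.0, 1.458]
wrist_force: [-0.0, 0.9, -1.1]
opening: 0.0208
```

Call:
send_rows(steps=[{"jaw":1,"dp":[0,0,1],"yaw":0},{"jaw":1,"dp":[0,0,2],"yaw":0},{"jaw":1,"dp":[0,0,3],"yaw":0},{"jaw":1,"dp":[0,0,3.5],"yaw":0},{"jaw":1,"dp":[0,0,3.5],"yaw":0}])

```text
time_s: 18.73
ee_pos: [0.6222, 0.186, 0.0888]
tcp_rot: [3.142, -0.0, 1.458]
wrist_force: [0.1, -0.2, -0.0]
opening: 0.0207
```

Call:
send_rows(steps=[{"jaw":1,"dp":[0,0,0.5],"yaw":0},{"jaw":1,"dp":[0,0,1],"yaw":0},{"jaw":1,"dp":[0,0,1.5],"yaw":0},{"jaw":1,"dp":[0,0,1.5],"yaw":0},{"jaw":1,"dp":[0,0,1.5],"yaw":0}])

```text
time_s: 19.35
ee_pos: [0.6222, 0.186, 0.0879]
tcp_rot: [3.141, -0.0, 1.458]
wrist_force: [-2.9, -0.0, 5.0]
opening: 0.0207
```

Contact at 5 N. Open and lift.

Call:
send_rows(steps=[{"jaw":0.2,"dp":[0,0,0],"yaw":0},{"jaw":-1,"dp":[0,0,0],"yaw":0},{"jaw":-1,"dp":[0,0,0],"yaw":0},{"jaw":-1,"dp":[0,0,0],"yaw":0},{"jaw":-1,"dp":[0,0,0],"yaw":0}])

```text
time_s: 19.98
ee_pos: [0.6221, 0.186, 0.0873]
tcp_rot: [-3.142, -0.0, 1.458]
wrist_force: [0.0, -0.0, 0.6]
opening: 0.0854
```

Call:
send_rows(steps=[{"jaw":-1,"dp":[0,0,-20],"yaw":0},{"jaw":-1,"dp":[0,0,-60],"yaw":0},{"jaw":-1,"dp":[0,0,-100],"yaw":0},{"jaw":-1,"dp":[-50,-30,-120],"yaw":0},{"jaw":-1,"dp":[-100,-60,-120],"yaw":0}])

```text
time_s: 20.6
ee_pos: [0.5508, 0.0927, 0.2087]
tcp_rot: [3.139, -0.0, 1.459]
wrist_force: [1.1, -0.7, -0.6]
opening: 0.0854
```

Run:
```python
from h import *
s=env.sense();print(s["time_s"],s["ee_pos"].round(3),s["wrist_force"].round(1))
for n in("side","top"):
  c=shot(n);P=cloud(c);b=c["color"].astype(int);z=P[...,2];cv2.imwrite(f"pics/{n}5.png",c["color"])
  m=(b[...,2]>70)&(b[...,1]<50)&(b[...,0]<50)&(abs(P[...,0]-.62)<.06)&(abs(P[...,1]-.185)<.06)
  for k in(m,m&(z>.1)&(z<.11)): print(n,k.sum(),k.any() and (np.median(P[k],0).round(4),P[k].min(0).round(3),P[k].max(0).round(3)))
  V=b.max(-1)
  for y in(.2,-.2):
    m=(V<70)&(z>.096)&(z<.104)&(abs(P[...,1]-y)<.05)&(abs(P[...,0]-.48)<.1);print(n,m.sum(),np.median(P[m],0).round(4) if m.any() else 0)
  m=(b[...,1]>60)&(b[...,2]<40)&(b[...,0]<60)&(z>.05)&(z<.06)&(abs(P[...,1]-.035)<.06);print("green",m.any() and np.median(P[m],0).round(4))
```

```text
20.6 [0.551 0.093 0.209] [ 1.1 -0.7 -0.6]
side 527 (array([0.6165, 0.1912, 0.0736]), array([0.605, 0.171, 0.049]), array([0.657, 0.202, 0.107]))
side 107 (array([0.6203, 0.187 , 0.1045]), array([0.612, 0.177, 0.1  ]), array([0.63 , 0.195, 0.107]))
side 271 [0.4224 0.2075 0.0991]
side 69 [ 0.5249 -0.1919  0.0991]
green [0.6191 0.0322 0.0546]
top 0 False
top 0 False
top 0 0
top 151 [ 0.5257 -0.1929  0.099 ]
green False
```

View pics/side5.png

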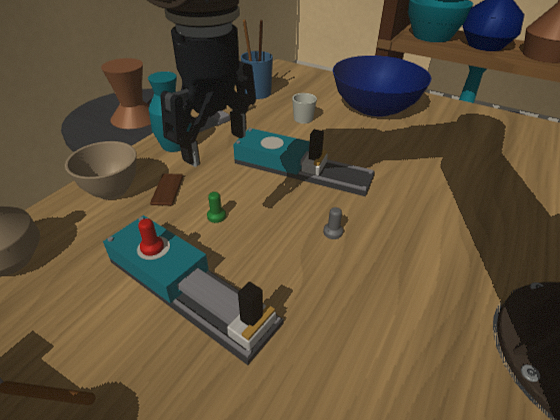

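The red marker stands upright on A's disc at (151,240). A is out, B is in, green at (215,208) has not moved, and the gripper is clear. Handing in.

```bash
python3 -c "
from h import *
env.hand_in()"
```

```text
the job is handed in; nothing more can be done
```

I pushed both slides in and drew the binding one back out. I then stood the red marker on its disc and handed the job in at about 20.7 s of the 72 s allowed. `hand_in` gives no verdict, so the results below come from my own camera checks.

- **Slides pushed in:** the left rest bound at about 0.048 m, with about 27 N along the push. The right one ran home to about 0.099 m. The cameras confirmed both stood there together.
- **Final slide positions:** the left slide is back to about 0 m. The right post still reads fully in.
- **Red marker:** it stands upright on the left disc. Its top measures (0.620, 0.187), about 2 mm from the measured disc centre at (0.6215, 0.185).
- **Green marker:** I did not touch it. Its two position readings differ by about 4 mm because the views differ, far below the 30 mm limit.
- **Check that failed:** the last top view could not see the red marker or the left post, most likely because the arm blocked it. Those two rest on the side view alone.
- **Force during the job:** the first grip on the right post was about 3 mm off centre and gave a brief 27 N side load. I reduced it before pushing, and it stayed well under the 120 N wrist limit.

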